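# Pin the cheese mould shut

### The job

The split steel hoop round the cheese is closed but not yet locked. Take the pin with the blue knob out of the wooden rest and push it down through the fork and lug on the side of the mould until its flange sits fully home on the fork, then let go of it. Leave the red-knobbed pin standing in the rest.

Things in the scene. Friction and masses are not known exactly. Their poses are not given: they have to be found in the camera images.
- blue_pin: steel pin with blue knob, upright in either hole of a wooden rest 70 x 170 x 75 mm high (holes 100 mm apart). Origin: centre of the underside of its flange (44 mm wide, 6 mm thick), 75 mm above the table at the start; z up the pin. Knob: 28 mm across, 6 to 42 mm above the origin. Shank: 20 mm across, 65 mm long below the origin, the last 22 mm tapering to an 8 mm nose. About 0.16 kg
- red_pin: shorter, thinner pin for another mould: same flange and knob size but red, shank 14 mm across and 48 mm long, upright in the rest's other hole. Origin: centre of the underside of its flange; z up the pin
- mould: fixed round cheese mould: grey steel hoop 250 mm across full of yellow cheese, top 116 mm high, on a wooden board 296 mm across. Origin: its centre, on the table; z up. Fork and lug stick out along its -y, to 212 mm from the origin (catch housing to 230): three plates 62 mm wide, tops at 110 mm (steel fork), 90 (brass lug) and 66 mm (steel fork), one vertical hole through all
- fork_hole (a point): centre of the hole's mouth in the top face of the upper fork plate, 110 mm above the table, 170 mm from the mould's origin along its -y. The hole is 24 mm wide, straight down through fork, lug, fork (56 mm). A sprung catch in the lug grips the shank from about 20 mm depth on: the pin does not fall in by itself, it takes a steady push of about 10 to 20 N until the flange meets the plate
There are look-alikes about, which are no part of the job. What is shaped like the blue_pin but black or green is not meant.

How it is judged:
By the outcome, as a careful person would: the job done as asked, in the order asked, and still so for the second after the job is handed in, with the robot touching nothing.
It also fails if it takes over 40 s, if anything falls off the work surface, if the arm or the gripper's body presses on something with over 40 N, if the wrist force passes 120 N, or if a joint passes its speed limit or range.

### The arm

A 6-joint arm with a two-finger parallel gripper is mounted at the origin on the work surface. World frame = base frame: x ahead of the robot, y to its left, z up, the work surface at z = 0. Lengths are in mm, angles in rad, forces in N, time in s.
With the tool pointing down it reaches from about 275 to 1000 mm from the base axis. Payload 8.4 kg.
Tool frame: the origin (TCP) lies midway between the tips of the shut fingers; the grasp point (between the pads) lies 19 mm behind it (r.grip_point_offset is the distance from the TCP to the grasp point, in mm); z points along the fingers, y is the line along which they close (so a half turn about z gives the same grasp; the last joint's range is limited). The gripper opens to 85 mm and grips with 20 to 120 N. Pads are 22 mm wide; open, the fingers measure 114 mm over their backs; the gripper's body (76 mm by 85 mm) begins 54 mm behind the grasp point. The pads swing forward as they close: fully open they stand 13 mm farther back than shut.
Start: joints at [-1.232, 0.353, 1.633, -0, 1.155, -0.002], TCP at [208.899, -589.058, 231.281] pointing down, gripper open.
Joint ranges: [-2.63, 2.63], [-0.92, 2.1], [0.06, 2.66], [-1.3, 4.44], [0, 2.69], [-3.02, 3.02]. Speed limits (rad/s): [2.22, 2.22, 2.79, 3.14, 3.14, 3.14].

### API

Orientations are given as [roll, pitch, yaw] about the fixed x, y, z axes, in that order (R = Rz(yaw) Ry(pitch) Rx(roll)).
In Python, from rig import r gives the robot as it stands. The module is installed in compiled form; this text tells all that it offers.
- The arm moves only by the shell command python3 -m creep 'ROWS' [FORCE]. ROWS is text: rows parted by semicolons, each of 7 numbers parted by spaces: the turn, a rotation vector about the tool's x, y, z in degrees, then the shift along the tool's x, y, z in m, then the closure in counts, from 0 (fully open) to 255 (shut). A call has 1 to 8 rows; each row is the pose to reach, as a shift and turn from the pose commanded when the call began, along the tool's axes at that moment; what a row does not reach only later rows make up. A row lasts 1/8 s, in which the tool goes at most 62.5 mm and 10.7 degrees, less where a joint would pass 70% of its speed; a pose out of reach is approached as far as the arm can. A call with a gripper value outside its range is refused whole. The fingers move at their own pace and stop on an object; FORCE is the grip in N (left out, the last holds). Time passes only in rows, so rows that repeat a pose let the fingers close. It gives the time, the measured TCP pose, the force, the opening and the grip force at its end, in the units of the state.
- r.sense(): the state, without advancing time (a new reading comes with each control period).
- r.grab_frame(name): name is "side" or "top"; returns a dict with "img" (420x560x3 uint8, red, green, blue), "range_z" (420x560 float32, mm along the optical axis (not along the pixel's ray), 0 where there is no reading), "K" (3x3 intrinsics, pixels), "world_from_camera" (4x4, takes a point from camera to world coordinates). Camera axes: x right, y up, looking along -z (the intrinsics and any distortion apply to the point x, -y, -z); pixel columns grow to the right and rows downward; lengths in mm; the calibration is good to about 2 mm. A picture is of the moment at which its call begins.
- r.sign_off(): hands the job in; it is judged then, once.
The state is a dict: "clock": time; "qpos": joint angles; "qvel": joint speeds; "joint_efforts": joint torques, N m; "eef_pos": TCP position; "tcp_rot": TCP orientation; "contact_force": force on the tool from outside, world axes, zero at the start; "wrist_torque": the same for the moment, N m; "opening": opening from 0.0 (shut) to 1.0 (fully open); "grasp_force": force on a finger pad.
Only numpy, scipy, OpenCV 4.12 (cv2) and the standard library are available. Lean on these libraries where they do the work, as an engineer would, in place of code of your own. Each camera call takes 0.05 s, during which the arm holds its last target. There are 200 camera calls.

## Working session

There is one attempt and no reset: what is moved stays moved. The work goes in short steps, Python scripts to look and compute and a shell command to move; the robot and the scene stay as the last step left them, time stands still between calls to the robot, and variables do not carry over. Pictures are saved under pics/ and viewed, at most 10 in all, crops included, and the job is handed in when it is done.

```bash
mkdir -p pics
python3 - <<'E'
from rig import r
import cv2,numpy as np
for n in("top","side"):
    f=r.grab_frame(n); np.savez(n+"0.npz",**f); cv2.imwrite(f"pics/{n}0.png",f["img"][:,:,::-1])
    print(n,f["K"].round(1).tolist(),f["world_from_camera"].round(3).tolist(),[k for k in f])
print(r.sense())
E
```

```text
top [[519.4, 0.0, 279.8], [0.0, 519.4, 210.8], [0.0, 0.0, 1.0]] [[-0.025, 0.995, -0.096, 454.913], [-1.0, -0.027, -0.016, -74.02], [-0.019, 0.096, 0.995, 1146.949], [0.0, 0.0, 0.0, 1.0]] ['img', 'range_z', 'K', 'world_from_camera']
side [[396.1, 0.0, 278.6], [0.0, 396.1, 212.6], [0.0, 0.0, 1.0]] [[-0.966, 0.14, -0.218, 378.387], [-0.259, -0.538, 0.802, 533.079], [-0.005, 0.831, 0.556, 512.178], [0.0, 0.0, 0.0, 1.0]] ['img', 'range_z', 'K', 'world_from_camera']
{'clock': 0.1, 'qpos': array([-1.23240620e+00,  3.53590467e-01,  1.63405840e+00,  1.17526814e-05,
        1.15519061e+00, -2.38762319e-03]), 'qvel': array([-1.73047340e-04, -1.41390172e-05, -1.87903533e-03, -2.13254840e-03,
        9.02913380e-04,  2.50707576e-04]), 'joint_efforts': array([ 6.67991844e-04, -6.06356335e+01, -3.42818892e+01,  7.32999069e-05,
        3.97709911e-03, -2.17658373e-05]), 'eef_pos': array([ 208.75759948, -588.6554715 ,  230.63010109]), 'tcp_rot': array([-3.14034585e+00, -1.37232046e-05,  3.40772992e-01]), 'contact_force': array([ 0.49703297, -0.76063155,  0.95592902]), 'wrist_torque': array([-0.01733494, -0.02143558, -0.02233303]), 'grasp_force': 0.0, 'opening': 1.0034352130545177}
```

View pics/top0.png

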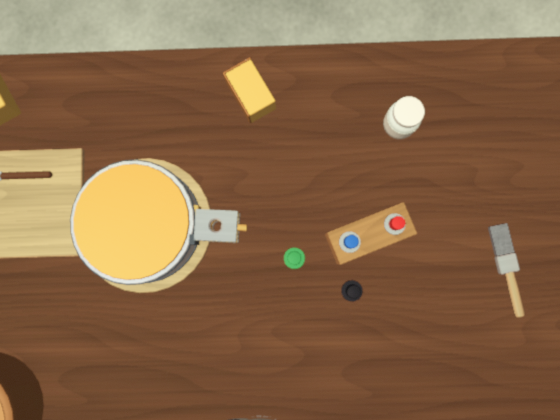

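View pics/side0.png

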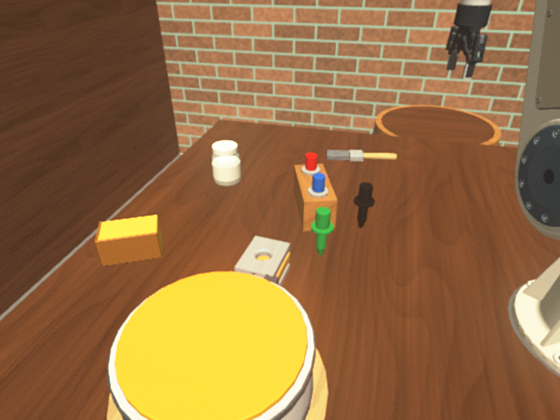

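The top view shows the blue pin at (351,242), red at (397,223), the fork hole at about (215,226), and the green and black decoys at (294,258) and (351,290). The side view agrees: blue is in the near hole of the rest and the fork hole is at (264,257).

```bash
cat > h.py <<'E'
import numpy as np,cv2
def ray(f,u,v):
    K=f["K"];T=f["world_from_camera"]
    d=T[:3,:3]@np.array([(u-K[0,2])/K[0,0],-(v-K[1,2])/K[1,1],-1]);return T[:3,3],d
def plane(f,u,v,z):
    o,d=ray(f,u,v);return o+d*(z-o[2])/d[2]
def two(f1,p1,f2,p2):
    A=[];b=[]
    for f,p in((f1,p1),(f2,p2)):
        o,d=ray(f,*p);d=d/np.linalg.norm(d);P=np.eye(3)-np.outer(d,d);A.append(P);b.append(P@o)
    return np.linalg.lstsq(np.vstack(A),np.hstack(b),rcond=None)[0]
def blob(m,box=None):
    m=m.astype(np.uint8)
    if box: k=np.zeros_like(m);x0,y0,x1,y1=box;k[y0:y1,x0:x1]=1;m=m*k
    n,l,s,c=cv2.connectedComponentsWithStats(m);i=1+np.argmax(s[1:,4]);return c[i],s[i]
def mask(img,col):
    h,s,v=cv2.split(cv2.cvtColor(img,cv2.COLOR_RGB2HSV))
    hs={"blue":(h>100)&(h<130),"red":(h<5)|(h>172),"green":(h>45)&(h<80)}[col]
    return hs&(s>150)&(v>70)
E
python3 - <<'E'
from h import *
t=dict(np.load("top0.npz"));s=dict(np.load("side0.npz"))
for c in("blue","red","green"):
    bt=(250,200,430,280); bs=(270,130,350,260)
    a,sa=blob(mask(t["img"],c),bt);b,sb=blob(mask(s["img"],c),bs)
    print(c,a.round(1),sa,b.round(1),sb,"z~99:",plane(t,*a,107).round(1),"two",two(t,a,s,b).round(1), 'depth',t["range_z"][int(a[1]),int(a[0])])
# hole: plate brightness
def show(f,b):
    g=cv2.cvtColor(f["img"],cv2.COLOR_RGB2GRAY);x0,y0,x1,y1=b;return cv2.resize(f["img"][y0:y1,x0:x1],None,fx=5,fy=5,interpolation=cv2.INTER_CUBIC)
A=show(t,(180,195,250,255));B=show(s,(225,230,295,290))
cv2.imwrite("pics/hole.png",np.hstack([A,B])[:,:,::-1])
# mould axis from cheese (z=116) circle
h=cv2.cvtColor(t["img"],cv2.COLOR_RGB2HSV);m=(h[...,0]>12)&(h[...,0]<28)&(h[...,1]>180)&(h[...,2]>180)
c,st=blob(m,(60,140,205,300));print("cheese",c,st,plane(t,*c,116).round(1))
print("hole est",plane(t,215.5,226,110).round(1),"side",plane(s,264,257,110).round(1))
E
```

```text
blue [350.8 241.3] [345 236  13  12 123] [318.3 182.1] [313 174  11  18 167] z~99: [ 490.8 -197.4  107. ] two [ 490.3 -198.5   98.3] depth 1024.7871
red [396.9 222.9] [390 217  15  13 155] [310.8 160.8] [306 153  11  17 175] z~99: [ 525.2 -290.6  107. ] two [ 525.  -292.4   98.9] depth 1029.146Traceback (most recent call last):
  File "<stdin>", line 5, in <module>
  File "h.py", line 15, in blob
    n,l,s,c=cv2.connectedComponentsWithStats(m);i=1+np.argmax(s[1:,4]);return c[i],s[i]
                                                    ~~~~~~~~~^^^^^^^^^
    return _wrapfunc(a, 'argmax', axis=axis, out=out, **kwds)
    return bound(*args, **kwds)
ValueError: attempt to get argmax of an empty sequence
```

Run:
```python
from h import *
t=dict(np.load("top0.npz"));s=dict(np.load("side0.npz"))
def show(f,b):
    x0,y0,x1,y1=b;return cv2.resize(f["img"][y0:y1,x0:x1],None,fx=5,fy=5,interpolation=cv2.INTER_CUBIC)
A=show(t,(180,195,250,255));B=show(s,(225,230,295,290))
cv2.imwrite("pics/hole.png",np.hstack([A,B])[:,:,::-1])
h=cv2.cvtColor(t["img"],cv2.COLOR_RGB2HSV);m=(h[...,0]>8)&(h[...,0]<28)&(h[...,1]>180)&(h[...,2]>180)
c,st=blob(m,(60,140,205,300));print("cheese",c,st,plane(t,*c,113).round(1))
print("hole est",plane(t,215.5,226,110).round(1),"side",plane(s,264,257,110).round(1))
print("green",plane(t,294,258,107).round(),"black",plane(t,352,290,107).round())
```

```text
Traceback (most recent call last):
  File "h.py", line 15, in blob
    n,l,s,c=cv2.connectedComponentsWithStats(m);i=1+np.argmax(s[1:,4]);return c[i],s[i]
                                                    ~~~~~~~~~^^^^^^^^^
ValueError: attempt to get argmax of an empty sequence
```

View pics/hole.png

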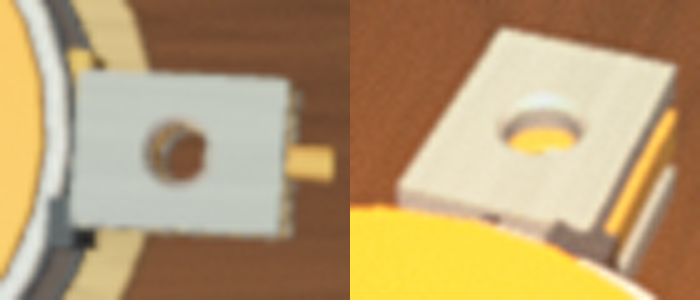

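The crop shows the hole mouth at about (215.1,224.9) in the top image and (262.9,254.5) in the side image. The plate's outward axis runs right in the top image, tilted about 2° down.

Run:
```python
from h import *
t=dict(np.load("top0.npz"));s=dict(np.load("side0.npz"))
a=(215.1,224.9);b=(262.9,254.5)
print("hole",plane(t,*a,110).round(1),plane(s,*b,110).round(1),two(t,a,s,b).round(1))
e=plane(t,237.5,211,110)-plane(t,196.5,209.5,110);print("axis deg",np.degrees(np.arctan2(e[1],e[0])))
print("green",plane(t,294,258,107).round(),"black",plane(t,352,290,107).round(), "cheese px",t["img"][220,130])
g=cv2.cvtColor(t["img"],cv2.COLOR_RGB2HSV)[220,130];print(g)
for nm,p in(("green",(294,258)),("black",(352,290)),("blue",(351,241)),("plate",(230,216))):
    d=t["range_z"][p[1],p[0]];o,r_=ray(t,*p);print(nm,(o+d*r_).round(1))
```

```text
hole [530.5  73.2 110. ] [529.4  73.5 110. ] [530.   73.1 109.6]
axis deg -93.63158550240131
green [460. -83. 107.] black [ 395. -196.  107.] cheese px [250 209 113]
[ 21 140 250]
green [460.4 -83.1 106.6]
black [ 394.6 -196.   107.5]
blue [ 491.  -196.6  116.6]
plate [547.5  42.9 110.7]
```

```bash
python3 -m creep '0 0 -70.5 0.396 -0.274 0.03 0;0 0 -70.5 0.396 -0.274 0.03 0;0 0 -70.5 0.396 -0.274 0.03 0;0 0 -70.5 0.396 -0.274 0.03 0;0 0 -70.5 0.396 -0.274 0.03 0;0 0 -70.5 0.396 -0.274 0.03 0;0 0 -70.5 0.396 -0.274 0.03 80;0 0 -70.5 0.396 -0.274 0.03 80' 60
```

```text
clock: 1.1
eef_pos: [491.5, -196.2, 201.0]
tcp_rot: [-3.141, -0.0, 1.574]
contact_force: [-0.3, -0.1, 0.7]
opening: 0.687
grasp_force: 0.0
```

```bash
python3 -m creep '0 0 0 -0.0015 -0.001 0.06 80;0 0 0 -0.0015 -0.001 0.09 80;0 0 0 -0.0015 -0.001 0.113 80;0 0 0 -0.0015 -0.001 0.113 80;0 0 0 -0.0015 -0.001 0.113 80'
python3 - <<'E'
from rig import r
import cv2,numpy as np
f=r.grab_frame("side");cv2.imwrite("pics/s1.png",cv2.resize(f["img"][90:290,200:420],None,fx=3,fy=3)[:,:,::-1])
E
```

```text
clock: 1.72
eef_pos: [489.9, -200.2, 89.0]
tcp_rot: [3.141, 0.0, 1.571]
contact_force: [-0.7, -0.0, -0.8]
opening: 0.687
grasp_force: 0.0
```

View pics/s1.png

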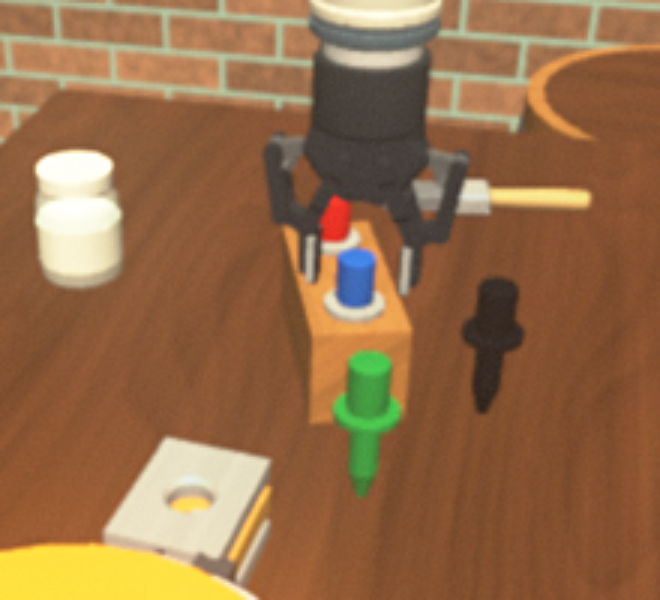

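The side crop shows the open pads at (308,265) and (406,270), either side of the blue knob at (355,280). I'll nudge and close.

```bash
python3 -m creep '0 0 0 0.0025 0.0005 0.003 80;0 0 0 0.0025 0.0005 0.003 80;0 0 0 0.0025 0.0005 0.003 255;0 0 0 0.0025 0.0005 0.003 255;0 0 0 0.0025 0.0005 0.003 255;0 0 0 0.0025 0.0005 0.003 255;0 0 0 0.0025 0.0005 0.003 255' 80
```

```text
clock: 2.65
eef_pos: [490.3, -197.6, 85.8]
tcp_rot: [3.141, 0.0, 1.571]
contact_force: [-1.0, 1.4, 5.0]
opening: 0.308
grasp_force: 78.3
```

```bash
python3 -m creep '0 0 0 0 0 -0.04 255;0 0 0 0 0 -0.09 255;0 0 0 0 0 -0.13 255;0 0 0 0 0 -0.13 255' && python3 -m creep '0 0 0 0.05 0.007 0 255;0 0 0 0.1 0.015 0 255;0 0 0 0.15 0.022 0 255;0 0 0 0.2 0.03 0 255;0 0 0 0.24 0.036 0 255;0 0 0 0.271 0.04 0 255;0 0 0 0.271 0.04 0 255;0 0 0 0.271 0.04 0 255'
python3 - <<'E'
from rig import r
import cv2,numpy as np
C=[]
for n,(x,y) in(("side",(180,110)),("top",(150,160))):
    f=r.grab_frame(n);np.savez(n+"2.npz",**f);C.append(cv2.resize(f["img"][y:y+180,x:x+130],None,fx=3,fy=3))
cv2.imwrite("pics/c2.png",np.hstack(C)[:,:,::-1]);s=r.sense();print(s["eef_pos"],s["opening"],s["contact_force"])
E
```

```text
clock: 3.15
eef_pos: [491.8, -198.2, 218.4]
tcp_rot: [3.136, 0.002, 1.571]
contact_force: [-0.2, 0.5, -1.3]
opening: 0.306
grasp_force: 80.6
clock: 4.15
eef_pos: [529.2, 73.1, 214.3]
tcp_rot: [-3.14, 0.001, 1.572]
contact_force: [0.2, -1.0, -1.1]
opening: 0.307
grasp_force: 80.5
[529.51516633  72.68585394 214.73957315] 0.3047841674246683 [-0.54215148  0.13041973 -1.48210292]
```

View pics/c2.png

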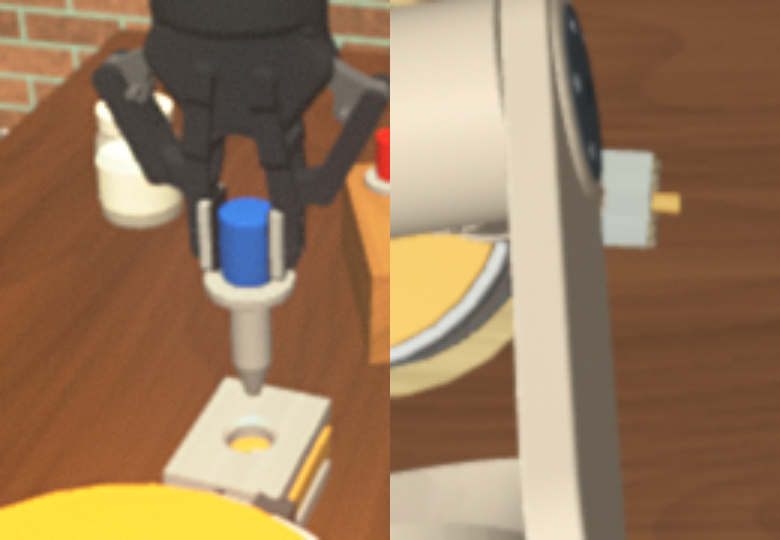

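The pin hangs straight in the gripper, with its nose at side-image pixel (264,240), just above the hole at (263,254). The arm blocks the top view of both.

Run:
```python
from h import *
s=dict(np.load("side2.npz"))
c,st=blob(mask(s["img"],"blue"),(230,160,300,220));print("knob",c,st)
# knob visible centroid ~ mid height z=204+24
print(plane(s,*c,228).round(1)); print("nose",plane(s,263.6,240.3,139).round(1))
g=cv2.cvtColor(s["img"],cv2.COLOR_RGB2GRAY)
for y in(216,222,228,234): print(y,g[y,250:278].tolist())
```

```text
knob [261.25316456 189.87594937] [253 177  17  28 395]
[528.7  73.1 228. ]
nose [527.3  74.  139. ]
216 [99, 97, 100, 99, 99, 98, 104, 139, 158, 171, 176, 183, 186, 184, 183, 181, 173, 164, 149, 132, 108, 102, 101, 101, 99, 99, 101, 99]
222 [97, 98, 102, 98, 97, 100, 109, 131, 155, 167, 175, 183, 184, 187, 185, 179, 175, 166, 155, 138, 110, 102, 101, 99, 97, 101, 100, 100]
228 [95, 97, 97, 101, 98, 98, 99, 119, 148, 163, 174, 182, 184, 189, 184, 183, 179, 169, 158, 140, 115, 103, 99, 96, 99, 99, 99, 99]
234 [101, 102, 95, 97, 95, 101, 95, 100, 100, 109, 125, 135, 144, 145, 144, 142, 135, 124, 111, 106, 99, 102, 101, 99, 98, 101, 101, 100]
```

```bash
python3 -m creep '0 0 0 0.0006 0.0008 0 255;0 0 0 0.0006 0.0008 0.02 255;0 0 0 0.0006 0.0008 0.03 255;0 0 0 0.0006 0.0008 0.037 255;0 0 0 0.0006 0.0008 0.045 255;0 0 0 0.0006 0.0008 0.045 255' 110
python3 - <<'E'
from rig import r
s=r.sense();print(s["eef_pos"],s["contact_force"],s["wrist_torque"])
E
```

```text
clock: 5.0
eef_pos: [530.4, 74.1, 169.8]
tcp_rot: [-3.141, 0.0, 1.571]
contact_force: [0.2, 0.2, -2.4]
opening: 0.299
grasp_force: 108.2
[530.42532572  74.12398671 169.80694722] [ 0.17398854  0.23749269 -2.39677971] [-0.00655118 -0.01128211  0.00673082]
```

```bash
python3 -m creep '0 0 0 -0.0005 0 0.004 255;0 0 0 -0.0005 0 0.007 255;0 0 0 -0.0005 0 0.01 255;0 0 0 -0.0005 0 0.013 255;0 0 0 -0.0005 0 0.013 255'
```

```text
clock: 5.62
eef_pos: [530.6, 73.6, 157.0]
tcp_rot: [-3.141, 0.0, 1.571]
contact_force: [0.2, 0.7, -1.8]
opening: 0.298
grasp_force: 108.2
```

```bash
python3 -m creep '0 0 0 0 0 0.005 255;0 0 0 0 0 0.01 255;0 0 0 0 0 0.015 255;0 0 0 0 0 0.015 255'; python3 -m creep '0 0 0 0 0 0.005 255;0 0 0 0 0 0.01 255;0 0 0 0 0 0.014 255;0 0 0 0 0 0.014 255'
```

```text
clock: 6.12
eef_pos: [530.6, 74.1, 141.8]
tcp_rot: [-3.141, -0.001, 1.571]
contact_force: [-0.2, 3.7, -2.5]
opening: 0.3
grasp_force: 108.3
clock: 6.62
eef_pos: [531.8, 74.2, 128.5]
tcp_rot: [3.139, -0.001, 1.571]
contact_force: [2.2, 5.0, -2.5]
opening: 0.297
grasp_force: 108.4
```

Run:
```python
from rig import r
import cv2,numpy as np
f=r.grab_frame("side");cv2.imwrite("pics/s3.png",cv2.resize(f["img"][150:290,190:330],None,fx=4,fy=4)[:,:,::-1]);s=r.sense();print(s["eef_pos"],s["tcp_rot"],s["contact_force"])
```

```text
[531.74483601  74.20040443 128.40677574] [ 3.13935440e+00 -9.16109551e-04  1.57110006e+00] [ 4.13642689  5.14355721 -1.99280613]
```

View pics/s3.png

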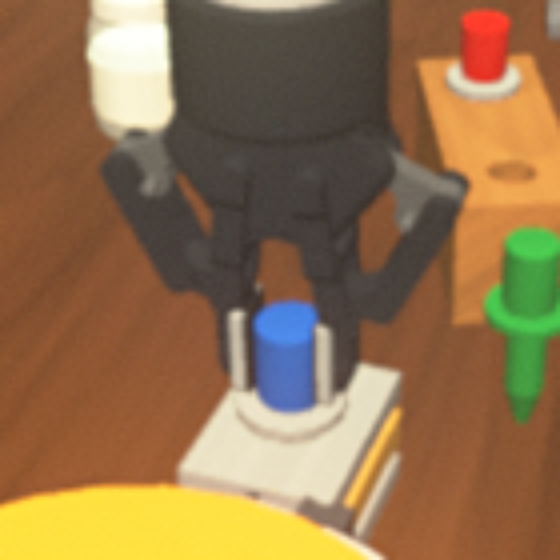

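The crop shows the shank in the hole and the flange (290,415) hovering just above the fork plate. I'll keep pushing.

```bash
python3 -m creep '0 0 0 0 0 0.003 255;0 0 0 0 0 0.005 255;0 0 0 0 0 0.007 255;0 0 0 0 0 0.007 255'; python3 -m creep '0 0 0 0 0 0.001 255;0 0 0 0 0 0.002 255;0 0 0 0 0 0.002 255'
```

```text
clock: 7.18
eef_pos: [532.0, 74.3, 121.8]
tcp_rot: [3.139, -0.001, 1.571]
contact_force: [2.8, 6.7, -0.8]
opening: 0.295
grasp_force: 108.8
clock: 7.55
eef_pos: [532.2, 74.5, 121.0]
tcp_rot: [3.138, -0.001, 1.571]
contact_force: [-1.4, 5.8, 14.5]
opening: 0.299
grasp_force: 110.8
```

```bash
python3 -m creep '0 0 0 0 0 0.001 255;0 0 0 0 0 0.002 255;0 0 0 0 0 0.002 255'; python3 -m creep '0 0 0 0 0 0.001 255;0 0 0 0 0 0.001 255'
```

```text
clock: 7.92
eef_pos: [532.2, 74.6, 120.8]
tcp_rot: [3.138, -0.001, 1.571]
contact_force: [-9.2, 5.4, 38.0]
opening: 0.303
grasp_force: 113.1
clock: 8.18
eef_pos: [532.3, 74.6, 120.7]
tcp_rot: [3.138, -0.002, 1.571]
contact_force: [-12.5, 5.1, 48.2]
opening: 0.301
grasp_force: 114.5
```

Hard stop at the expected home height (48 N). I'll relax the push, open the fingers and retreat.

```bash
python3 -m creep '0 0 0 0 0 -0.002 255;0 0 0 0 0 -0.003 255;0 0 0 0 0 -0.003 255;0 0 0 0 0 -0.003 80;0 0 0 0 0 -0.003 80;0 0 0 0 0 -0.003 80;0 0 0 0 0 -0.003 80;0 0 0 0 0 -0.003 80'; python3 -m creep '0 0 0 0 0 -0.02 80;0 0 0 0 0 -0.05 80;0 0 0 0 0 -0.1 80;0 0 0 -0.06 0 -0.12 80;0 0 0 -0.12 0 -0.12 80;0 0 0 -0.18 0 -0.12 80;0 0 0 -0.22 0 -0.12 80;0 0 0 -0.22 0 -0.12 80'
python3 - <<'E'
from rig import r
from h import *
C=[]
F={}
for n,(x,y) in(("side",(195,180)),("top",(160,170))):
    f=r.grab_frame(n);F[n]=f;C.append(cv2.resize(f["img"][y:y+100,x:x+100],None,fx=4,fy=4,interpolation=cv2.INTER_CUBIC))
    np.savez(n+"4.npz",**f)
cv2.imwrite("pics/c4.png",np.hstack(C)[:,:,::-1])
a,_=blob(mask(F["side"]["img"],"blue"));b,_=blob(mask(F["top"]["img"],"blue"));print(a,b,two(F["side"],a,F["top"],b))
E
```

```text
clock: 9.18
eef_pos: [530.7, 73.6, 119.2]
tcp_rot: [-3.141, 0.0, 1.571]
contact_force: [0.7, -0.9, -0.4]
opening: 0.685
grasp_force: 0.0
clock: 10.18
eef_pos: [530.6, -148.8, 239.2]
tcp_rot: [3.142, 0.001, 1.568]
contact_force: [-0.6, 1.3, -0.7]
opening: 0.686
grasp_force: 0.0
[261.59285714 234.98571429] [212.20769231 223.7       ] [530.30686535  73.38007093 148.19975652]
```

View pics/c4.png

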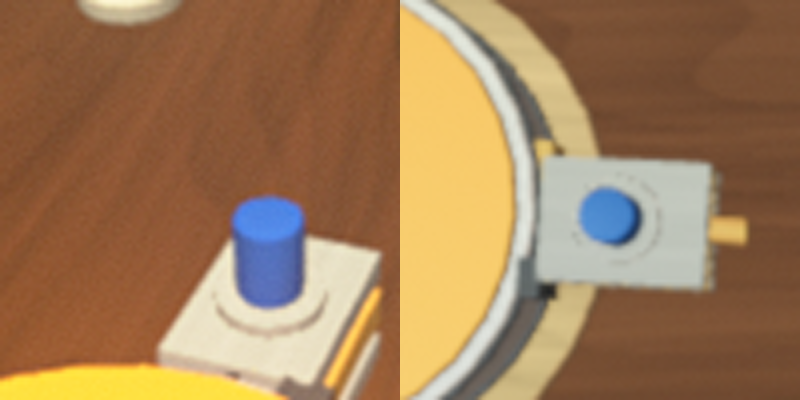

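The crops show the blue pin standing upright with its flange (270,310) flat against the fork plate, and the gripper clear. I'll check the height by depth and confirm the red pin is where it was.

Run:
```python
from h import *
t=dict(np.load("top4.npz"));t0=dict(np.load("top0.npz"))
def P(f,u,v,k=1): 
    d=np.median(f["range_z"][v-k:v+k+1,u-k:u+k+1]);o,q=ray(f,u,v);return (o+d*q).round(1)
print("knob",P(t,212,223,2),"expect 152; plate",P(t,230,216),P(t,232,236),"flange ring",[P(t,u,v,0) for u,v in((222,223),(223,226),(221,219),(216,232))])
print("before: knob",P(t0,351,241,2))
s=dict(np.load("side4.npz"));s0=dict(np.load("side0.npz"))
print("red side",[blob(mask(f["img"],"red"),(270,130,350,260))[0] for f in(s0,s)])
print("side knob top",P(s,261,233),"plate",P(s,280,250,0),"flange front",[P(s,262,v,0) for v in (257,258,259,260)])
```

```text
knob [531.1  73.  153.3] expect 152; plate [547.6  43.  109.8] [507.3  39.5 111.3] flange ring [array([533.4,  58.3, 117.4]), array([527.3,  56.4, 117.3]), array([541.8,  60.8, 112.5]), array([515.7,  70.5, 117.9])]
before: knob [ 491.  -196.4  118.6]
red side [array([310.78285714, 160.84571429]), array([310.75  , 160.8125])]
side knob top [531.6  72.4 151. ] plate [507.   52.9 107.5] flange front [array([527.6,  84. , 113.8]), array([526.3,  88. , 115.3]), array([525.2,  91.7, 116.6]), array([525.4,  91.1, 114. ])]
```

```bash
python3 -c "
from rig import r
print(r.sign_off())"
```

```text
the job is handed in; nothing more can be done
None
```

The blue pin is pushed fully home through the fork and lug and released, the red pin still stands in the rest, and the job was handed in at about 10 s on the robot's clock.

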